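Draw the dosing-pump rod to its ring and hold it

ROBOT

A 6-joint arm with a two-finger parallel gripper is mounted at the origin on the work surface. World frame = base frame: x ahead of the robot, y to its left, z up, the work surface at z = 0. Lengths are in m, angles in rad, forces in N, time in s.
With the tool pointing down it reaches from about 0.35 to 0.975 m from the base axis. Payload 4.9 kg.
Tool frame: the origin (TCP) lies at the very end of the fingers, on their centre line; the grasp point (between the pads) lies 19 mm behind it; z points along the fingers, x is the direction in which the jaws open and shut, and the axes are right-handed (so a half turn about z gives the same grasp; the last joint's range is limited). The gripper opens to 85 mm and grips with 20 to 120 N. Pads are 22 mm wide; open, the fingers measure 114 mm over their backs; the gripper's body (76 mm by 85 mm) begins 54 mm behind the grasp point. The pads swing forward as they close: fully open they stand 13 mm farther back than shut.
Start: joints at [-1.304, 0.053, 1.613, -0, 1.476, -0.119], TCP at [0.235, -0.579, 0.231] pointing down, gripper open.
Joint ranges: [-3.01, 3.01], [-1.01, 2.22], [0.06, 2.58], [-1.02, 4.17], [0.09, 2.62], [-3.14, 3.14]. Speed limits (rad/s): [2.57, 2.57, 3.14, 3.14, 3.14, 3.14].

INTERFACE

Orientations are given as a unit quaternion [w, x, y, z].
In Python, from plant import manip, imaging gives the robot as it stands.
- The arm moves only by the shell command python3 -m pendant 'ROWS'. ROWS is JSON, a list that holds one entry, the list of rows, each a list of 7 numbers: the turn, a rotation vector about the world's x, y, z in units of pi rad (1.0 is pi rad), then the shift along the world's x, y, z in units of 250 mm (1.0 is 250 mm), then the opening, from 0 (shut) to 1 (fully open). In form: [[[ax, ay, az, tx, ty, tz, claw], ...]]. A call has 1 to 20 rows; each row shifts and turns the commanded pose from where the row before left it; what a row does not reach is not made up. A row lasts 1/8 s, in which the tool goes at most 62.5 mm and 10.7 degrees, less where a joint would pass 70% of its speed; a pose out of reach is approached as far as the arm can. A call with a number of a shift or a turn outside -1 to 1 is refused whole. A call with a gripper value outside its range is refused whole. The fingers move at their own pace and stop on an object; the grip force is fixed at half the most. Time passes only in rows, so rows that do not move let the fingers close. It gives the time, the measured TCP pose, the force and the opening at its end, in the units of the state.
- manip.state(): the state, without advancing time (a new reading comes with each control period).
- imaging.grab_frame(name): name is "scene" or "top" or "wrist"; returns a dict with "frame" (480x640x3 uint8, blue, green, red), "mtx" (3x3 intrinsics, pixels), "world_to_cam" (4x4, takes a point from world to camera coordinates). Camera axes: x right, y down, z forward; pixel columns grow to the right and rows downward; lengths in m; the calibration is good to about 2 mm. A picture is of the moment at which its call begins. There is no depth.
- manip.job_done(): hands the job in, once; it reports no verdict.
The state is a dict: "time": time; "joint_pos": joint angles; "joint_vel": joint speeds; "joint_efforts": joint torques, N m; "tool_pos": TCP position; "tool_rot": TCP orientation; "contact_force": force on the tool from outside, world axes, zero at the start; "ft_torque": the same for the moment, N m; "gripper_width": opening from 0.0 (shut) to 1.0 (fully open).
Only numpy, scipy, OpenCV 4.12 (cv2) and the standard library are available. Lean on these libraries where they do the work, as an engineer would, in place of code of your own. Each camera call takes 0.05 s, during which the arm holds its last target. There are 200 camera calls.

TASK

On the feed dosing unit on the potting bench, turn the selector knob clockwise to the three-dot mark so that it clicks in and stays there, then take the piston rod by its T-handle and draw it straight up out of the cylinder, without forcing it sideways, about 60 mm, until the dark ring round the rod is level with the top of the cylinder. Finish while still holding the rod there in the gripper: it drops back if let go. Leave the rod down until the selector is set, never pull it right out, and leave the other things on the bench where they are.

Things in the scene. Friction and masses are not known exactly. Their poses are not given: they have to be found in the camera images.
- doser: the dosing unit, fixed to the bench: a 130 x 270 x 10 mm dark base plate carrying an aluminium square cylinder (64 x 64 mm, top 120 mm above the bench, centred 75 mm to +y of the origin) and a grey selector housing with a black dial face (110 x 116 mm, top 103 mm, centred 75 mm to -y). Origin: centre of the underside of the plate, on the bench. x points away from the robot at yaw 0, y to the cylinder, z up
- bore_mouth (a point): centre of the bore's mouth at the top face of the cylinder (120 mm above the bench); the bore is vertical, 21.5 mm wide and 105 mm deep, with a flat floor
- selector (a joint): angle of the selector knob, rad, growing clockwise seen from above; four spring detents at 0, 0.6, 1.2 and 1.8, marked on the dial by rows of one, two, three and four white dots, left to right as seen from the robot; it starts at the one-dot or the two-dot mark and the three-dot mark is 1.2. Stops just outside 0 and 1.8. Takes up to about 0.1 N m; turning well past halfway lets it click in
- selector_grip (a point): middle of the selector's bar grip, on its vertical turning axis, 136 mm above the bench. The bare-metal bar is 58 mm long, 14 mm wide and rises from 112 to 148 mm above the bench, on a grey 68 mm disc. The point's x axis points along the bar towards the pointer end (black line), its y axis across the bar; in the unit's frame that end points 0.9 - q rad counterclockwise from the unit's x axis (q = selector angle)
- rod: the loose steel piston rod standing in the bore: 20 mm thick, with a T-handle bar on top (80 mm long along the rod's own y axis, 16 mm wide along its own x, 16 mm high). Origin: centre of the foot, on the floor of the bore at the start (15 mm above the bench); z along the rod. Mass 0.25 to 0.5 kg; it slides freely and falls back by its weight
- rod_grip (a point): centre of the T-handle bar, 145 mm above the foot of the rod: 160 mm above the bench at the start, so its underside is 32 mm above the top of the cylinder
- rod_ring (a point): centre of the dark ring, 5 mm high, round the rod, 45 mm above its foot; at the start it is hidden in the bore, 60 mm below the mouth
- clay_pot: bystander, to be left alone: small terracotta pot, 64 mm across, 55 mm high, beside the unit; origin under its centre
- jar: bystander, to be left alone: amber lidded jar, 52 mm across, 85 mm high, beside the unit; origin under its centre
- pot_black: bystander, to be left alone: black pot, 90 mm across, 75 mm high; origin under its centre
- beaker: bystander, to be left alone: clear cup, 72 mm across, 90 mm high; origin under its centre
- dibber: bystander, to be left alone: wooden dibber with a steel point lying down, 178 mm long, 25 mm thick, 90 mm over its cross grip; origin under its point, own x axis along it
- trowel: bystander, to be left alone: hand trowel lying down, about 290 mm long, 26 mm high; origin between handle and blade, own x axis towards the blade
There are look-alikes about, which are no part of the job. Leave any yellow look-alike of the rod alone.

How it is judged:
On the way, in this order (a step that is already met when the one before it is completed fails the run):
1. selector clicked in at the three-dot mark, rod still down (value of joint selector between 1.05 and 1.35 rad and velocity of joint selector between -0.1 and 0.1 rad/s and z of rod_ring in the frame of bore_mouth below -0.052 m), for 0.3 s.
2. rod drawn up until its ring is level with the cylinder's top (value of joint selector between 1.05 and 1.35 rad and z of rod_ring in the frame of bore_mouth between -0.008 and 0.008 m and contact force between rod and the fingers above 1 N), for 0.3 s.
At the end, for the whole second after the job is handed in: The selector is within 0.15 rad of the three-dot mark (1.2 rad), and the rod is held still in the gripper's fingers, upright in the bore, its ring level with the top of the cylinder within 8 mm, pressing on the cylinder with less than 15 N; the program ends while holding it (all of step 2 and contact force between rod and doser below 15 N and linear speed of rod below 0.02 m/s and angle between rod's own z axis and vertical below 0.04 rad); the arm keeps its last pose, push and grip.
It fails at once if rod drawn up more than 12 mm while the selector is not at the three-dot mark (z of rod_ring in the frame of bore_mouth above -0.048 m and (value of joint selector below 1 rad or value of joint selector above 1.4 rad)).
It fails at once if rod pulled out, or almost out, of the bore (ring more than 35 mm above the mouth) (z of rod_ring in the frame of bore_mouth above 0.035 m).
It fails at once if rod forced against the cylinder with more than 60 N (contact force between rod and doser above 60 N).
It fails at once if a bystander moved more than 30 mm (distance of any of clay_pot, jar, pot_black, beaker, dibber, trowel from where it was at the start of the episode above 0.03 m).
It also fails if it takes over 42 s, if anything falls off the work surface, if the arm or the gripper's body presses on something with over 40 N, if the wrist force passes 120 N, or if a joint passes its speed limit or range.

## Working session

There is one attempt and no reset: what is moved stays moved. The work goes in short steps, Python scripts to look and compute and a shell command to move; the robot and the scene stay as the last step left them, time stands still between calls to the robot, and variables do not carry over. Pictures are saved under pics/ and viewed, about 8 in all and at most 12, crops included, and the job is handed in when it is done.

```bash
mkdir -p pics
cat > h.py <<'E'
import numpy as np,cv2
from plant import manip,imaging
def grab(n,f):
    d=imaging.grab_frame(n); cv2.imwrite(f'pics/{f}.png',d['frame']); np.savez(f'pics/{f}.npz',m=d['mtx'],w=d['world_to_cam']); return d
def cal(f):
    z=np.load(f'pics/{f}.npz'); return z['m'],z['w']
def pix(f,p):
    m,w=cal(f); c=w[:3,:3]@np.array(p)+w[:3,3]; u=m@c; return u[:2]/u[2]
def onz(f,uv,h):
    m,w=cal(f); R,t=w[:3,:3],w[:3,3]; o=-R.T@t; d=R.T@np.linalg.inv(m)@np.array([*uv,1.]); return o+d*(h-o[2])/d[2]
E
python3 - <<'E'
from h import *
grab('top','top1');grab('scene','sc1')
s=manip.state();print(s)
for f in('top1','sc1'):
    m,w=cal(f);print(m[0,0],-w[:3,:3].T@w[:3,3],w[:3,:3].round(2))
E
```

```text
{'time': 0.1, 'joint_pos': array([-1.30400332e+00,  5.33026956e-02,  1.61414079e+00, -1.35993127e-05,
        1.47600723e+00, -1.19013779e-01]), 'joint_vel': array([ 0.00013163,  0.00149123, -0.00458945,  0.00097312,  0.00063051,
       -0.00020246]), 'joint_efforts': array([ 1.08624827e-03, -3.94905567e+01, -3.71362638e+01, -4.66359393e-05,
        3.89548339e-03, -1.53214290e-05]), 'tool_pos': array([ 0.23503214, -0.57852081,  0.23018811]), 'tool_rot': array([-6.01508886e-04,  8.29550106e-01, -5.58431516e-01, -7.08046228e-04]), 'contact_force': array([ 0.0581164 , -0.35882988,  0.82465035]), 'ft_torque': array([-0.0032493 ,  0.01898863, -0.01416455]), 'gripper_width': 0.9975427640461125}
438.9452822504658 [ 0.33731828 -0.04395843  1.10054581] [[-0.01 -1.   -0.01]
 [-0.98  0.01 -0.2 ]
 [ 0.2   0.01 -0.98]]
603.4272742186506 [ 1.33900963 -0.52198905  1.03331558] [[ 0.52  0.85 -0.01]
 [ 0.59 -0.37 -0.72]
 [-0.62  0.37 -0.7 ]]
```

View pics/top1.png

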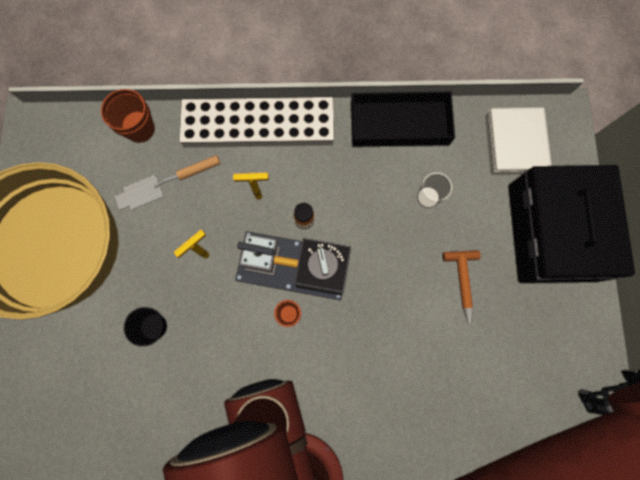

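View pics/sc1.png

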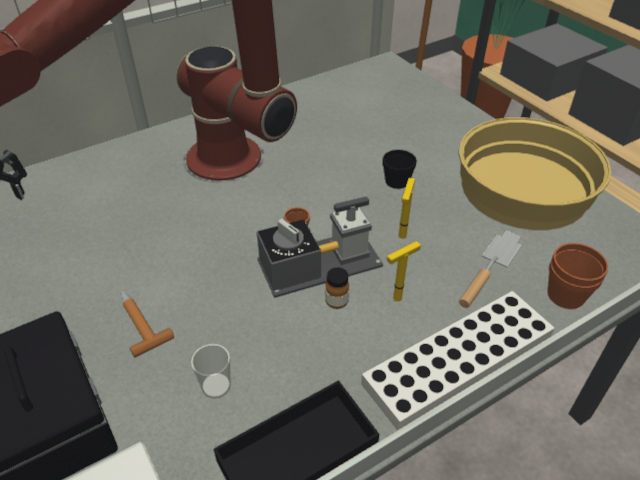

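Run:
```python
from h import *
a=cv2.imread('pics/top1.png')[220:310,225:360]; b=cv2.imread('pics/sc1.png')[185:300,250:390]
a=cv2.resize(a,None,fx=5.9,fy=5.9,interpolation=3); cv2.imwrite('pics/c1.png',a)
cv2.imwrite('pics/c2.png',cv2.resize(b,None,fx=5,fy=5,interpolation=3)); print(a.shape)
```

```text
(531, 796, 3)
```

View pics/c1.png

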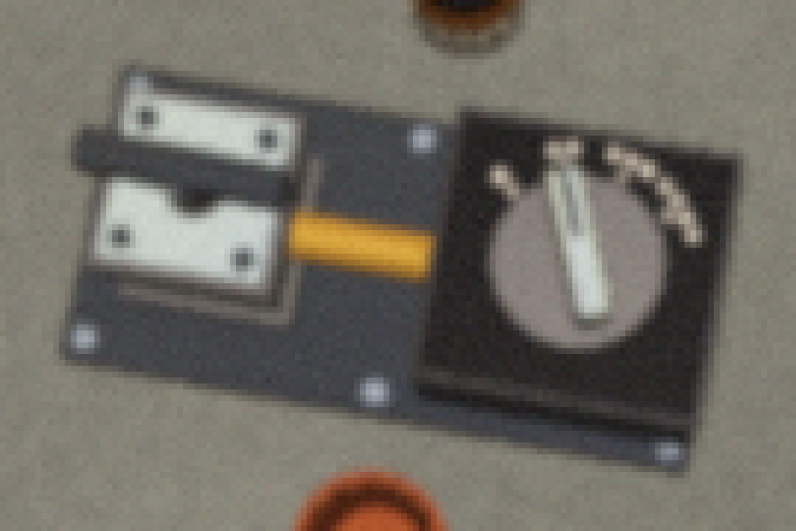

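View pics/c2.png

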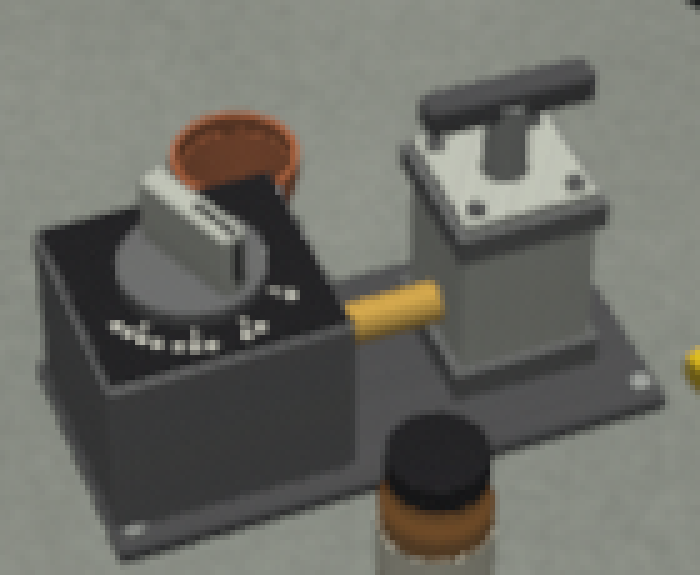

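The crops show the pointer at the two-dot mark (q = 0.6). The bar runs from (565,165) to (592,312) and the T-handle from (76,148) to (298,183), in pixels of the first crop.

Run:
```python
from h import *
P=lambda u,v,z: onz('top1',((u+.5)/5.9+224.5,(v+.5)/5.9+219.5),z)
far,near=P(565,165,.148),P(592,312,.148)
print('bar',far,near,(far+near)/2,np.linalg.norm(far-near),np.arctan2(*(far-near)[1::-1]))
print('disc',P(577,262,.112))
l,r=P(76,148,.168),P(298,183,.168)
print('T',l,r,(l+r)/2,np.linalg.norm(l-r),np.arctan2(*(l-r)[1::-1])-np.pi/2)
c=[P(122,66,.01),P(62,357,.01),P(688,472,.01)]
print('plate',c,np.linalg.norm(c[0]-c[1]),np.linalg.norm(c[2]-c[1]),'yaw',np.arctan2(*(c[1]-c[2])[1::-1])-np.pi/2)
o=(c[0]+c[2])/2; y=np.arctan2(*(c[1]-c[2])[1::-1])-np.pi/2
u=np.array([-np.sin(y),np.cos(y)]); print('o',o,'cyl',o[:2]+.075*u,'sel',o[:2]-.075*u)
S=lambda u,v,z: onz('sc1',(u/5+250,v/5+185),z)
a,b=S(422,98,.168),S(592,65,.168);print('scene T top back edge',a,b)
a,b=S(152,170,.148),S(236,240,.148);print('scene knob',a,b,(a+b)/2)
from scipy.spatial.transform import Rotation as R
q=manip.state()['tool_rot'];print(R.from_quat(q,scalar_first=True).as_matrix().round(3))
```

```text
bar [ 0.51925428 -0.06096726  0.148     ] [ 0.46374241 -0.07011717  0.148     ] [ 0.49149835 -0.06554221  0.148     ] 0.056260896064670704 0.1633592098072964
disc [ 0.48799558 -0.06565797  0.112     ]
T [0.52397835 0.11908292 0.168     ] [0.50990548 0.03729988 0.168     ] [0.51694192 0.0781914  0.168     ] 0.08298500679386779 -0.17040674241304776
plate [array([0.59154654, 0.12755009, 0.01      ]), array([0.4654558 , 0.15068435, 0.01      ]), array([ 0.41419115, -0.11290794,  0.01      ])] 0.12819543606576422 0.2685311123690777 yaw -0.19208672694378803
o [0.50286885 0.00732107 0.01      ] cyl [0.51718692 0.08094167] sel [ 0.48855077 -0.06629953]
scene T top back edge [0.50615539 0.04391982 0.168     ] [0.52765194 0.12001546 0.168     ]
scene knob [ 0.46419334 -0.06950728  0.148     ] [ 0.52219666 -0.06118043  0.148     ] [ 0.493195   -0.06534385  0.148     ]
[[ 0.376 -0.926 -0.001]
 [-0.926 -0.376  0.002]
 [-0.002 -0.    -1.   ]]
```

Unit yaw is about -0.175, the selector axis about (0.490, -0.066), and the rod about (0.517, 0.079). These agree across both cameras and with the given sizes. Next I move above the selector.

```bash
python3 -m pendant '[[[0,0,-0.006,0.073,0.1465,0,1],[0,0,-0.006,0.073,0.1465,0,1],[0,0,-0.006,0.073,0.1465,0,1],[0,0,-0.006,0.073,0.1465,0,1],[0,0,-0.006,0.073,0.1465,0,1],[0,0,-0.006,0.073,0.1465,0,1],[0,0,-0.006,0.073,0.1465,0,1],[0,0,-0.006,0.073,0.1465,0,1],[0,0,-0.006,0.073,0.1465,0,1],[0,0,-0.006,0.073,0.1465,0,1],[0,0,-0.006,0.073,0.1465,0,1],[0,0,-0.006,0.073,0.1465,0,1],[0,0,-0.006,0.073,0.1465,0,1],[0,0,-0.006,0.073,0.1465,0,1],[0,0,0,0,0,0,1],[0,0,0,0,0,0,1]]]'
python3 - <<'E'
from h import *
from scipy.spatial.transform import Rotation as R
grab('wrist','w1'); s=manip.state()
M=R.from_quat(s['tool_rot'],scalar_first=True).as_matrix();print(s['tool_pos'],np.arctan2(M[1,0],M[0,0]),M[:,2],s['joint_pos'])
E
```

```text
time: 2.1
tool_pos: [0.4903, -0.0665, 0.2309]
tool_rot: [0.0, 0.749, -0.663, -0.0]
contact_force: [0.3, 0.5, 0.1]
gripper_width: 1.001
[ 0.49025656 -0.06690163  0.23094604] -1.4495270868444508 [-7.31759220e-04 -1.89506175e-04 -9.99999714e-01] [-2.85930277e-01 -2.66073549e-01  1.90824214e+00 -3.89177818e-04
  1.50007267e+00  1.16362447e+00]
```

View pics/w1.png

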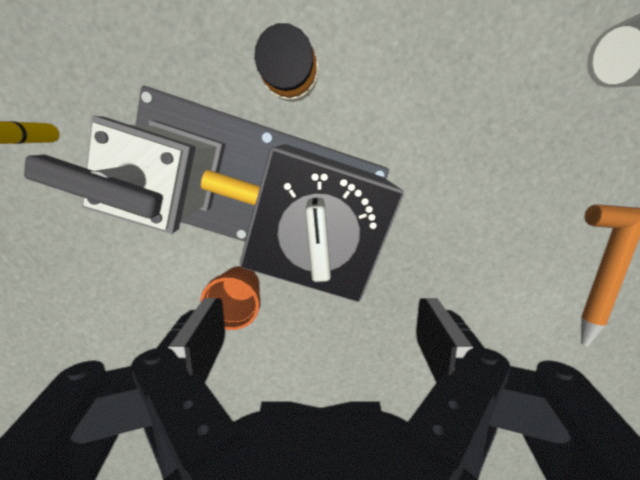

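The wrist view shows the pointer at the two dots. The bar runs from (315,199) to (320,281), the disc centre is at (318,233), and the T-handle runs from (27,166) to (158,203).

Run:
```python
from h import *
P=lambda u,v,z: onz('w1',(u,v),z)
a,b=P(315,199,.148),P(320,281,.148);print('bar',(a+b)/2,np.linalg.norm(a-b),np.arctan2(*(a-b)[1::-1]))
print('disc',P(318.5,233,.112))
a,b=P(27,166,.168),P(158,203,.168);print('T',(a+b)/2,np.linalg.norm(a-b),np.arctan2(*(a-b)[1::-1])-np.pi/2)
c=[P(*x,.103) for x in((273,147),(403,187),(360,300),(243,264))]
print('housing',np.mean(c,0),[np.linalg.norm(c[i]-c[i-1]) for i in range(4)],np.arctan2(*(c[0]-c[1])[1::-1])-np.pi/2,np.arctan2(*(c[3]-c[2])[1::-1])-np.pi/2)
c=[P(*x,.12) for x in((93,118),(188,150),(175,232),(84,200))]
print('cyl',np.mean(c,0),[np.linalg.norm(c[i]-c[i-1]) for i in range(4)])
```

```text
bar [ 0.49289051 -0.06499385  0.148     ] 0.061697704743781376 0.17870262614159318
disc [ 0.4887034  -0.06601855  0.112     ]
T [0.51906016 0.07746328 0.168     ] 0.07951107783497377 -0.16784109262060198
housing [ 0.49061582 -0.06692532  0.103     ] [np.float64(0.10355894381598), np.float64(0.10934082599254716), np.float64(0.10737467397022071), np.float64(0.10969783214490009)] -0.16894229456179066 -0.20374951949426046
cyl [0.51818718 0.07712817 0.12      ] [np.float64(0.06265187578636017), np.float64(0.06926309708823433), np.float64(0.06566798169836764), np.float64(0.07171305304966304)]
```

```bash
python3 -m pendant '[[[0,0,0.001,0,0.003,-0.11,1],[0,0,0.001,0,0,-0.11,1],[0,0,0.001,0,0,-0.11,1],[0,0,0.001,0,0,-0.106,1],[0,0,0,0,0,0,1],[0,0,0,0,0,0,0],[0,0,0,0,0,0,0],[0,0,0,0,0,0,0],[0,0,0,0,0,0,0],[0,0,0,0,0,0,0],[0,0,0,0,0,0,0],[0,0,0,0,0,0,0],[0,0,0,0,0,0,0]]]'
```

```text
time: 3.78
tool_pos: [0.4913, -0.065, 0.1232]
tool_rot: [-0.001, 0.753, -0.658, 0.0]
contact_force: [-0.1, 5.3, 5.5]
gripper_width: 0.152
```

```bash
python3 -m pendant '[[[0,0,-0.025,0,0,0,0],[0,0,-0.025,0,0,0,0],[0,0,-0.025,0,0,0,0],[0,0,-0.025,0,0,0,0],[0,0,-0.025,0,0,0,0],[0,0,-0.025,0,0,0,0],[0,0,-0.025,0,0,0,0],[0,0,-0.02,0,0,0,0],[0,0,0,0,0,0,0],[0,0,0,0,0,0,0]]]'
python3 -c "
from h import *
from scipy.spatial.transform import Rotation as R
s=manip.state();M=R.from_quat(s['tool_rot'],scalar_first=True).as_matrix();print(np.arctan2(M[1,0],M[0,0]),s['ft_torque'])"
python3 -m pendant '[[[0,0,0,0,0,0,1],[0,0,0,0,0,0,1],[0,0,0,0,0,0,1],[0,0,0,0,0,0,1],[0,0,0,0,0,0,1],[0,0,0,0,0,0,1],[0,0,0,0,0,0.109,1],[0,0,0,0,0,0.109,1],[0,0,0,0,0,0.109,1],[0,0,0,0,0,0.109,1],[0,0,0,0,0,0,1],[0,0,0,0,0,0,1]]]'
python3 -c "
from h import *
grab('wrist','w2')"
```

```text
time: 5.03
tool_pos: [0.491, -0.0666, 0.1232]
tool_rot: [-0.0, -0.52, 0.854, -0.001]
contact_force: [-0.9, 0.1, 5.7]
gripper_width: 0.155
-2.0490445677540787 [-0.01704736  0.20183986 -0.06528913]
time: 6.52
tool_pos: [0.4902, -0.0654, 0.23]
tool_rot: [-0.001, -0.52, 0.854, 0.001]
contact_force: [-0.2, 0.1, -0.5]
gripper_width: 1.001
```

View pics/w2.png

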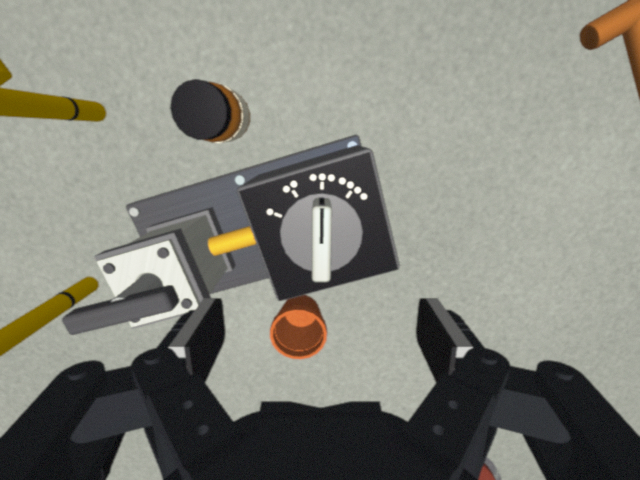

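The pointer has clicked in at the three dots. Next I go above the rod.

```bash
python3 -m pendant '[[[0,0,0.0544,0.0102,0.0522,0,1],[0,0,0.0544,0.0102,0.0522,0,1],[0,0,0.0544,0.0102,0.0522,0,1],[0,0,0.0544,0.0102,0.0522,0,1],[0,0,0.0544,0.0102,0.0522,0,1],[0,0,0.0544,0.0102,0.0522,0,1],[0,0,0.0544,0.0102,0.0522,0,1],[0,0,0.0544,0.0102,0.0522,0,1],[0,0,0.0544,0.0102,0.0522,0,1],[0,0,0.0544,0.0102,0.0522,0,1],[0,0,0.0544,0.0102,0.0522,0,1],[0,0,0,0,0,0,1],[0,0,0,0,0,0,1]]]'
python3 - <<'E'
from h import *
from scipy.spatial.transform import Rotation as R
grab('wrist','w3'); s=manip.state()
M=R.from_quat(s['tool_rot'],scalar_first=True).as_matrix();print(s['tool_pos'],np.arctan2(M[1,0],M[0,0]),M[:,2],s['joint_pos'])
E
```

```text
time: 8.2
tool_pos: [0.5182, 0.0777, 0.2302]
tool_rot: [0.0, 0.996, -0.086, -0.001]
contact_force: [0.4, 0.1, -0.0]
gripper_width: 1.0
[0.51837348 0.07760364 0.23055078] -0.1712491587889622 [-1.25995406e-03 -2.04731876e-04 -9.99999185e-01] [ 6.66857114e-03 -1.89809615e-01  1.84486847e+00 -1.97003503e-04
  1.48779510e+00  1.77933935e-01]
```

View pics/w3.png

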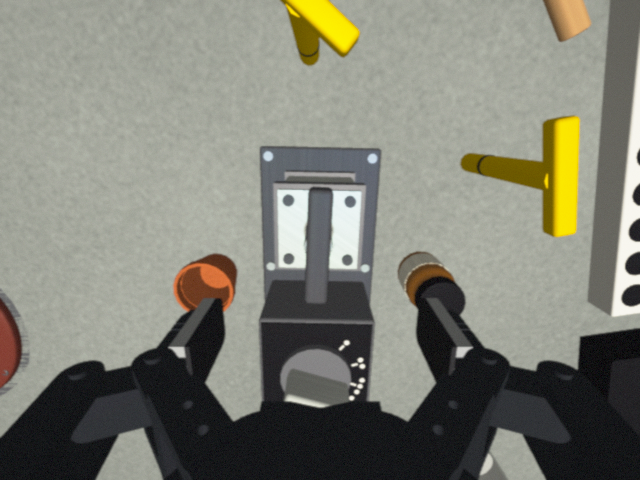

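The T-handle is aligned with the jaws, from (320,189) to (316,302), with the pot and jar on either side and lower than the fingertips. I'll check the centring numerically.

Run:
```python
from h import *
P=lambda u,v,z: onz('w3',(u,v),z)
a,b=P(320,188,.168),P(316,302,.168);print('T',(a+b)/2,np.linalg.norm(a-b),np.arctan2(*(a-b)[1::-1])-np.pi/2)
c=[P(*x,.12) for x in((275,183),(365,184),(364,270),(275,270))];print('cyl',np.mean(c,0))
print(pix('w3',[.5183,.0776,.168]))
```

```text
T [0.51708992 0.08294865 0.168     ] 0.07871377364207686 -0.2057928712303172
cyl [0.51806803 0.08254155 0.12      ]
[321.09572636 255.38651918]
```

```bash
python3 -m pendant '[[[0,0,-0.003,-0.002,0.01,-0.0764,1],[0,0,0,0,0,-0.0764,1],[0,0,0,0,0,-0.0764,1],[0,0,0,0,0,-0.0764,1],[0,0,0,0,0,-0.0764,1],[0,0,0,0,0,0,1],[0,0,0,0,0,0,0],[0,0,0,0,0,0,0],[0,0,0,0,0,0,0],[0,0,0,0,0,0,0],[0,0,0,0,0,0,0],[0,0,0,0,0,0,0],[0,0,0,0,0,0,0],[0,0,0,0,0,0,0]]]'
```

```text
time: 10.0
tool_pos: [0.5181, 0.0806, 0.1366]
tool_rot: [-0.0, 0.996, -0.089, -0.0]
contact_force: [-3.4, -0.4, 5.6]
gripper_width: 0.216
```

It is gripping the rod shaft just under the bar (about 19 mm) with little side force. I'll lift gently while watching the force.

```bash
python3 -m pendant '[[[0,0,0,0,0,0.02,0],[0,0,0,0,0,0.02,0],[0,0,0,0,0,0.02,0],[0,0,0,0,0,0.02,0],[0,0,0,0,0,0,0],[0,0,0,0,0,0,0]]]'
python3 -c "
from h import *
s=manip.state();print(s['contact_force'],s['ft_torque'],s['tool_pos'])"
```

```text
time: 10.75
tool_pos: [0.5181, 0.0806, 0.1558]
tool_rot: [-0.0, 0.996, -0.089, -0.0]
contact_force: [-0.0, 0.0, -3.8]
gripper_width: 0.208
[-0.02818285  0.00859511 -3.77951025] [0.05358752 0.2382418  0.00317162] [0.51812036 0.0805503  0.15576942]
```

It carries the rod's weight (3.8 N) with no side force, so I'll continue to 60 mm.

```bash
python3 -m pendant '[[[0,0,0,0,0,0.02,0],[0,0,0,0,0,0.02,0],[0,0,0,0,0,0.02,0],[0,0,0,0,0,0.02,0],[0,0,0,0,0,0.02,0],[0,0,0,0,0,0.02,0],[0,0,0,0,0,0.02,0],[0,0,0,0,0,0.02,0],[0,0,0,0,0,0,0],[0,0,0,0,0,0,0],[0,0,0,0,0,0,0],[0,0,0,0,0,0,0]]]'
python3 - <<'E'
from h import *
grab('scene','sc2');b=cv2.imread('pics/sc2.png')[150:300,250:410]
cv2.imwrite('pics/c4.png',cv2.resize(b,None,fx=4,fy=4,interpolation=3))
for z in(.115,.12,.125): print(z,(pix('sc2',[.518,.0805,z])-[250,150])*4)
E
```

```text
time: 12.25
tool_pos: [0.5183, 0.0805, 0.1957]
tool_rot: [0.0, 0.996, -0.089, 0.0]
contact_force: [-1.0, 0.2, -3.3]
gripper_width: 0.207
0.115 [401.35742921 278.50220256]
0.12 [401.68439795 271.93463549]
0.125 [402.01303763 265.33350581]
```

View pics/c4.png

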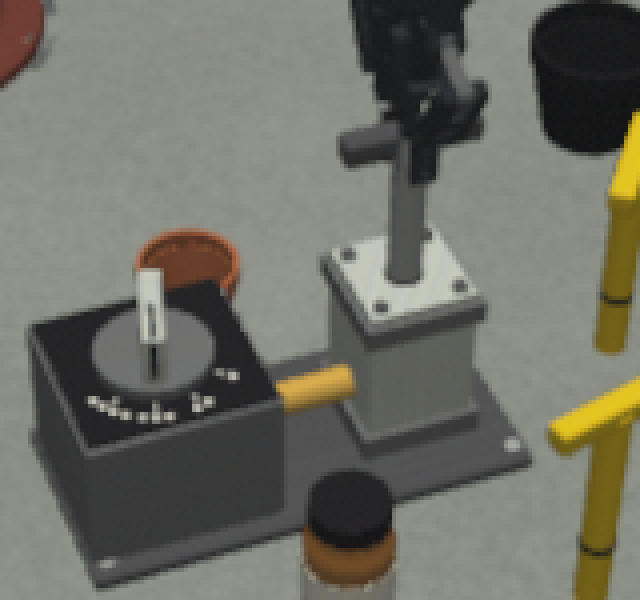

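The rod is upright, with a dark band at its mouth near (404,280). I'll zoom in and compare it and the handle with the expected projections.

Run:
```python
from h import *
b=cv2.imread('pics/sc2.png')[165:235,325:385]
cv2.imwrite('pics/c5.png',cv2.resize(b,None,fx=8,fy=8,interpolation=3))
f=lambda p:((pix('sc2',p)-[325,165])*8).round()
u=np.array([np.sin(.185),np.cos(.185)]);n=np.array([u[1],-u[0]]);c=np.array([.5181,.0800])
for h in(.207,.219,.231): print(h,'T near-y end, far-x edge, centre z',[f([*(c-.04*u+s*.008*n),h+dz]) for s,dz in((1,.008),(1,-.008),(-1,.008))])
print('rod front at z',[f([*(c+.01*np.array([.83,-.5])),z]) for z in (.1175,.12,.1225,.13)])
```

```text
0.207 T near-y end, far-x edge, centre z [array([ 89., 214.]), array([ 88., 261.]), array([ 66., 179.])]
0.219 T near-y end, far-x edge, centre z [array([ 90., 179.]), array([ 89., 226.]), array([ 67., 144.])]
0.231 T near-y end, far-x edge, centre z [array([ 91., 144.]), array([ 90., 191.]), array([ 68., 108.])]
rod front at z [array([204., 454.]), array([204., 448.]), array([204., 441.]), array([205., 421.])]
```

View pics/c5.png

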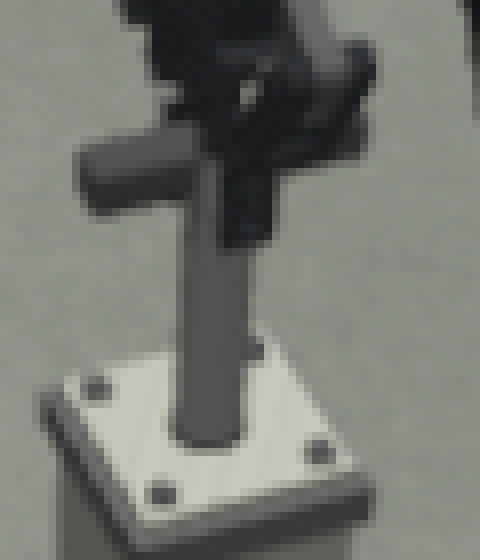

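By eye, the handle's rise comes out at 55-60 mm. I'll track the bar's free end between the before and after images to tighten that.

Run:
```python
from h import *
u=np.array([np.sin(.185),np.cos(.185)]);n=np.array([u[1],-u[0]]);c=np.array([.5181,.0800])
A=cv2.imread('pics/sc1.png',0);B=cv2.imread('pics/sc2.png',0)
def corners(h,o=0): # visible: far-x side face, -y end part of the bar, with margin
    return np.float32([pix('sc2',[*(c+t*u+.008*n),h+d]) for t,d in((-.046,.014),(-.016,.014),(-.016,-.014),(-.046,-.014))])
W=np.float32([[0,0],[150,0],[150,140],[0,140]])
w=lambda I,h:cv2.warpPerspective(I,cv2.getPerspectiveTransform(corners(h),W),(150,140),flags=cv2.INTER_CUBIC)
a=w(A,.160)
m=a[20:120,15:135]
for h in np.arange(.21,.2261,.002):
    r=cv2.matchTemplate(w(B,h),m,cv2.TM_CCOEFF_NORMED);_,s,_,l=cv2.minMaxLoc(r)
    print(round(h,4),round(float(r[20,15]),3),round(s,3),l,'z off mm',(l[1]-20)/5)
```

```text
0.21 0.466 0.777 (30, 0) z off mm -4.0
0.212 0.607 0.864 (22, 0) z off mm -4.0
0.214 0.749 0.881 (19, 4) z off mm -3.2
0.216 0.854 0.881 (19, 14) z off mm -1.2
0.218 0.867 0.881 (19, 24) z off mm 0.8
0.22 0.747 0.881 (19, 34) z off mm 2.8
0.222 0.459 0.869 (18, 40) z off mm 4.0
0.224 -0.036 0.747 (14, 40) z off mm 4.0
0.226 -0.509 0.47 (11, 40) z off mm 4.0
```

Tracking gives a rise of about 57 mm, while the TCP rose 59 mm. I'll raise it 2 mm more and settle.

```bash
python3 -m pendant '[[[0,0,0,0,0,0.004,0],[0,0,0,0,0,0.004,0],[0,0,0,0,0,0,0],[0,0,0,0,0,0,0],[0,0,0,0,0,0,0],[0,0,0,0,0,0,0],[0,0,0,0,0,0,0],[0,0,0,0,0,0,0]]]'
python3 - <<'E'
from h import *
grab('scene','sc3')
u=np.array([np.sin(.185),np.cos(.185)]);n=np.array([u[1],-u[0]]);c=np.array([.5181,.0800])
A=cv2.imread('pics/sc1.png',0);B=cv2.imread('pics/sc3.png',0)
cn=lambda h:np.float32([pix('sc3',[*(c+t*u+.008*n),h+d]) for t,d in((-.046,.014),(-.016,.014),(-.016,-.014),(-.046,-.014))])
W=np.float32([[0,0],[150,0],[150,140],[0,140]])
w=lambda I,h:cv2.warpPerspective(I,cv2.getPerspectiveTransform(cn(h),W),(150,140),flags=cv2.INTER_CUBIC)
r=cv2.matchTemplate(w(B,.218),w(A,.16)[20:120,15:135],cv2.TM_CCOEFF_NORMED);_,s,_,l=cv2.minMaxLoc(r);print('rise',58-(l[1]-20)/5,s)
s=manip.state();print(s['time'],s['tool_pos'],s['contact_force'],s['joint_vel'].round(4))
E
```

```text
time: 13.3
tool_pos: [0.5182, 0.0805, 0.1978]
tool_rot: [-0.0, 0.996, -0.089, 0.0]
contact_force: [-0.4, 0.1, -4.4]
gripper_width: 0.205
rise 59.2 0.8719583749771118
13.35 [0.51824596 0.08048555 0.19778206] [-0.29451573 -0.14029382 -3.44932452] [-0.      0.0002  0.0004 -0.0007  0.0006 -0.0006]
```

```bash
python3 -c "
from plant import manip
print(manip.job_done())"
```

```text
the job is handed in; nothing more can be done
None
```

I turned the selector clockwise from the two-dot mark to the three-dot mark, then drew the rod up about 60 mm. I handed the job in at 13.4 s with the gripper still holding the rod; no verdict was reported.

**Selector:** with the grip released, the wrist picture showed the pointer on the three dots. The later scene picture shows it there too.

**Rod height:** the two measures differ slightly.
- **Arm:** the TCP rose 61 mm in all.
- **Camera tracking of the handle:** 59 mm. It read 57 mm before a last 2 mm correction.
- **Ring:** I could see it only as a dark band at the mouth of the bore, too coarse to measure closely. Its level should still be well within the 8 mm allowed.

**Forces:** the gripper carries about 4 N, which is the rod's weight. Side force was under 1 N and the joints were still.

**Grip:** the fingers hold the 20 mm shaft just under the T-bar, not the bar itself. The shaft is wider than the bar, so the pads met it first. The gripper opening reading drifted slightly, from 0.216 to 0.205. About 2 mm of slip on the way up would also explain the gap between the two height measures.

**Other things on the bench:** nothing else was touched as far as I know. I made no separate measurement of the other items.

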